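# Hold the food-waste caddy open, then let its lid down softly

## Task

My hands are full of peelings: with a fingertip, from above and without gripping or forcing it, press the lever of the waste caddy with the green lid all the way down and keep its lid fully open for three seconds so that I can tip them in. Then ease the lever slowly up until the lid is shut, without letting the lid drop or slam, and take your hand away. Work the lid only by its lever, and leave the grey-lidded caddy shut and the other things where they are.

Things in the scene. Friction and masses are not known exactly. Their poses are not given: they have to be found in the camera images.
- green_bin: worktop waste caddy with the green lid: white box 120 deep (its x) x 150 wide (its y) x 125 mm high, on a black plinth of varying height, 0 to 25 mm, fixed to the counter; origin at the centre of the underside of the white box (on top of the plinth); its front, with the lever, faces its own -x; shut, 148 mm high above its origin
- green_pad (a point): centre of the top of the green rubber tread on this caddy's press lever, where a fingertip presses; moves with the lever. About 131 mm from the caddy's origin along its own -x, 97 mm above that origin at rest, 64 mm when the lever is fully pressed. z of its frame points up out of the lever plate, x along the plate to the caddy
- green_lever (a joint): press lever at the front, a steel plate 42 wide x 86 long x 8 mm, hinged 68 mm before the caddy's origin, 75 mm above it; rad: 0 = up at rest (front end 0.25 rad above level), grows as pressed, 0.5 = at its stop (0.25 rad below level). Fully pressing takes 3 to 8 N; no spring: the lid's weight brings it up, fast unless held back. Stay under 40 N
- green_lid (a joint): green lid, a plate 128 x 156 mm and 19 mm thick, hinged on the upper rear edge of the caddy, rad: 0 = shut, 1.2 = fully open; the linkage turns it 2.4 times as far as the lever, without play
- grey_bin: worktop waste caddy with the grey lid: white box 120 deep (its x) x 150 wide (its y) x 125 mm high, on a black plinth of varying height, 0 to 25 mm, fixed to the counter; origin at the centre of the underside of the white box (on top of the plinth); its front, with the lever, faces its own -x; shut, 148 mm high above its origin
- grey_pad (a point): centre of the top of the grey rubber tread on this caddy's press lever, where a fingertip presses; moves with the lever. About 131 mm from the caddy's origin along its own -x, 97 mm above that origin at rest, 64 mm when the lever is fully pressed. z of its frame points up out of the lever plate, x along the plate to the caddy
- grey_lever (a joint): press lever at the front, a steel plate 42 wide x 86 long x 8 mm, hinged 68 mm before the caddy's origin, 75 mm above it; rad: 0 = up at rest (front end 0.25 rad above level), grows as pressed, 0.5 = at its stop (0.25 rad below level). Fully pressing takes 3 to 8 N; no spring: the lid's weight brings it up, fast unless held back. Stay under 40 N
- grey_lid (a joint): grey lid, a plate 128 x 156 mm and 19 mm thick, hinged on the upper rear edge of the caddy, rad: 0 = shut, 1.2 = fully open; the linkage turns it 2.4 times as far as the lever, without play
- spice_jar: loose spice jar with a yellow cap, 45 mm across, 100 mm high, standing between the two caddies' levers; origin at the centre of its underside
- tin: loose round food tin, 86 mm across, 40 mm high, to the right; origin at the centre of its underside
- lemon: loose lemon, 78 x 55 x 56 mm, to the left; origin at its underside
- garlic: loose garlic bulb, 60 x 57 x 58 mm, to the left; origin at its underside

How it is judged:
By the outcome, as a careful person would: the job done as asked, in the order asked, and still so for the second after the job is handed in, with the robot touching nothing.
It also fails if it takes over 43 s, if anything falls off the work surface, if the arm or the gripper's body presses on something with over 40 N, if the wrist force passes 120 N, or if a joint passes its speed limit or range.

## Robot

A 6-joint arm with a two-finger parallel gripper is mounted at the origin on a cart in front of the work surface, level with it; the furniture and walls round the work are solid. World frame = base frame: x ahead of the robot, y to its left, z up, the work surface at z = 0. Lengths are in m, angles in degrees, forces in N, time in s.
With the tool pointing down it reaches from about 0.35 to 0.875 m from the base axis. Payload 4.2 kg.
Tool frame: the origin (TCP) lies between the finger pads; the fingertips stand 8 mm ahead of it and the grasp point (between the pads) lies 11 mm behind it; z points along the fingers, y is the line along which they close (so a half turn about z gives the same grasp; the last joint's range is limited). The gripper opens to 87 mm and grips with 3 to 60 N. Pads are 19 mm wide; open, the fingers measure 117 mm over their backs; the gripper's body (75 mm by 190 mm) begins 51 mm behind the grasp point.
Start: joints at [91.593, 22.042, 0.453, 0, -68.411, -14.817], TCP at [0.143, 0.608, 0.231] pointing down, gripper open.
Joint ranges: [-179.83, 179.83], [-69.29, 118.12], [-61.27, 80.66], [-181.25, 117.63], [-171.15, -9.14], [-177.46, 177.46]. Speed limits (degrees/s): [159.86, 159.86, 180, 180, 180, 180].

## Interface

Orientations are given as a 3x3 rotation matrix whose columns are the frame's x, y, z axes.
In Python, from station import sense, capture, camera_model, finish_job, find_in gives the robot as it stands. The module is installed in compiled form; this text tells all that it offers.
- The arm moves only by the tool arm_command, never from a script. Its argument "motion" is a list of rows, each a list of 7 numbers: the finger opening in mm, from 0 to 87, then the shift along the tool's x, y, z in mm, then the turn, a rotation vector about the tool's x, y, z in rad. In form: [[jaw, dx, dy, dz, rx, ry, rz], ...]. A call has 1 to 8 rows; each row shifts and turns the commanded pose from where the row before left it, along the tool's axes as they then stand; what a row does not reach is not made up. A row lasts 1/10 s, in which the tool goes at most 50 mm and 8.59 degrees, less where a joint would pass 70% of its speed; a pose out of reach is approached as far as the arm can. A call with a gripper value outside its range is refused whole. The fingers move at their own pace and stop on an object; the grip force is fixed at half the most. Time passes only in rows, so rows that do not move let the fingers close. It gives the time, the measured TCP pose, the force, the opening and the grip force at its end, in the units of the state.
- sense(): the state, without advancing time (a new reading comes with each control period).
- capture(name): name is "side" or "top"; returns the picture (400x640x3 uint8, red, green, blue); there is no depth.
- camera_model(name): a dict with "fx", "fy", "cx", "cy" (pixels), "R" (3x3) and "t" (3): a world point X has camera coordinates R X + t. Camera axes: x right, y down, z forward; pixel columns grow to the right and rows downward; lengths in m; the calibration is good to about 2 mm. A picture is of the moment at which its call begins. camera_model takes no time and is no camera call.
- finish_job(): hands the job in; it is judged then, once.
Trained networks look in the newest picture that a camera, given by its name, has taken for a name from the list of things; names that differ only in an ending like _2 or _b are one class to them, and where a whole thing is asked for, a point or a joint stands for the part that bears it (a point fixed in the world has none). Each returns a list of dicts, best first, with "p" (0 to 1); they miss things now and then, are a little off and sometimes report something else, mostly with a low value. They report only what shows in the picture. A call takes as long as a camera call.
- find_in(target, camera): "location" ([row, column] in pixels, amid what is visible of it).
The state is a dict: "time_s": time; "joints": joint angles; "joint_velocities": joint speeds; "effort": joint torques, N m; "tcp_pos": TCP position; "ee_rot": TCP orientation; "wrist_force": force on the tool from outside, world axes, zero at the start; "moment": the same for the moment, N m; "gripper_width": opening from 0.0 (shut) to 1.0 (fully open); "gripper_force": force on a finger pad.
Only numpy, scipy, OpenCV 4.12 (cv2) and the standard library are available. Lean on these libraries where they do the work, as an engineer would, in place of code of your own. Each camera call takes 0.05 s, during which the arm holds its last target. There are 200 camera calls.

## Working session

There is one attempt and no reset: what is moved stays moved. The work goes in short steps, Python scripts to look and compute and a tool call to move; the robot and the scene stay as the last step left them, time stands still between calls to the robot, and variables do not carry over. Pictures are saved under pics/ and viewed, at most 10 in all, crops included, and the job is handed in when it is done.

Besides the shell and the picture viewer there is one more tool, called after "Emit:" as name(argument=value, ...) on one line, values as JSON. arm_command: Moves the arm, as the interface text tells. Its arguments: {"type":"object","properties":{"motion":{"type":"array"}},"required":["motion"]}

```bash
mkdir -p pics; cat > h.py <<'E'
import numpy as np, cv2
from station import *
def proj(n,X):
    m=camera_model(n); c=np.array(m["R"])@np.array(X)+np.array(m["t"]); return m["fy"]*c[1]/c[2]+m["cy"], m["fx"]*c[0]/c[2]+m["cx"]
def ray(n,rc):
    m=camera_model(n); R=np.array(m["R"]); d=R.T@np.array([(rc[1]-m["cx"])/m["fx"],(rc[0]-m["cy"])/m["fy"],1]); return -R.T@np.array(m["t"]), d/np.linalg.norm(d)
def onz(n,rc,z):
    o,d=ray(n,rc); return o+d*(z-o[2])/d[2]
def tri(a,b):
    o1,d1=ray("side",a);o2,d2=ray("top",b)
    s=np.linalg.lstsq(np.c_[d1,-d2],o2-o1,rcond=None)[0]; p,q=o1+d1*s[0],o2+d2*s[1]
    return (p+q)/2,np.linalg.norm(p-q)
E
python3 - <<'E'
from h import *
for n in("side","top"):
    cv2.imwrite(f"pics/{n}0.png",capture(n)[:,:,::-1])
    for t in("green_pad","green_bin","green_lid","grey_pad","grey_bin","spice_jar"):
        print(n,t,[(np.round(d["location"]),round(d["p"],2)) for d in find_in(t,n)][:2])
    print(ray(n,(200,320)))
s=sense();print(s["tcp_pos"],s["ee_rot"],s["wrist_force"],s["time_s"])
E
```

```text
side green_pad [(array([264., 335.]), 0.72)]
side green_bin [(array([262., 360.]), 0.63), (array([316., 334.]), 0.16)]
side green_lid [(array([250., 359.]), 0.78)]
side grey_pad [(array([171., 298.]), 0.45)]
side grey_bin [(array([179., 322.]), 0.64)]
side spice_jar [(array([223., 309.]), 0.56)]
(array([ 0.04180772, -1.47775151,  1.33297389]), array([ 0.21878914,  0.76804352, -0.60186415]))
top green_pad [(array([194., 431.]), 0.71)]
top green_bin [(array([168., 421.]), 0.89), (array([194., 254.]), 0.75)]
top green_lid [(array([159., 420.]), 0.91)]
top grey_pad [(array([220., 249.]), 0.67)]
top grey_bin [(array([193., 253.]), 0.61)]
top spice_jar [(array([219., 344.]), 0.78), (array([258., 168.]), 0.38)]
(array([-0.21474562,  0.22202276,  1.48046075]), array([ 0.44635224, -0.10437666, -0.88874923]))
[0.14295968 0.60842152 0.23059445] [[ 9.73474341e-01 -2.28796211e-01 -2.21678188e-05]
 [-2.28796207e-01 -9.73474338e-01  9.71052375e-05]
 [-4.37971131e-05 -8.94575443e-05 -9.99999995e-01]] [-0.93619026  0.18526688 -0.32871638] 0.7
```

```bash
python3 -c "
import cv2,numpy as np
a=cv2.imread('pics/side0.png');b=cv2.imread('pics/top0.png');print(a.shape)"
```

```text
(400, 640, 3)
```

View pics/side0.png

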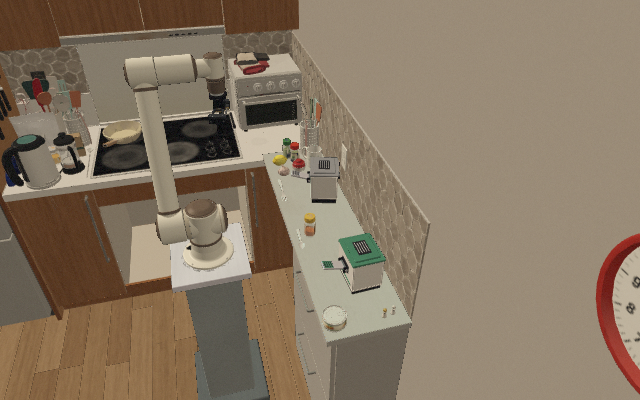

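View pics/top0.png

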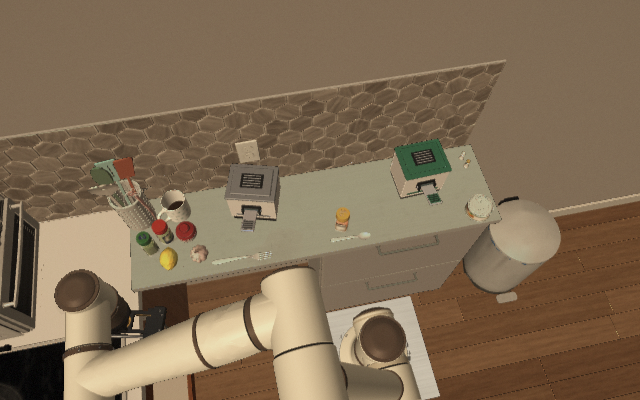

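The side picture shows the green tread at about (265,328) and the green lid at (248,361). The top picture shows the tread at about (198,434) and the lid at (159,420), with the jar at (219,343) and the tin at (207,479). I'll zoom in on the green caddy in both.

```bash
python3 - <<'E'
from h import *
a=cv2.imread('pics/side0.png')[220:300,310:400];b=cv2.imread('pics/top0.png')[130:210,380:470]
f=lambda i:cv2.resize(i,None,fx=6,fy=6,interpolation=cv2.INTER_CUBIC)
cv2.imwrite('pics/z.png',np.vstack([f(a)[:, :],])); cv2.imwrite('pics/zt.png',f(b))
print(tri((265,328),(198,434)))
E
```

```text
(array([ 0.41032283, -0.29886539,  0.10820368]), np.float64(0.0009210991407229114))
```

View pics/z.png

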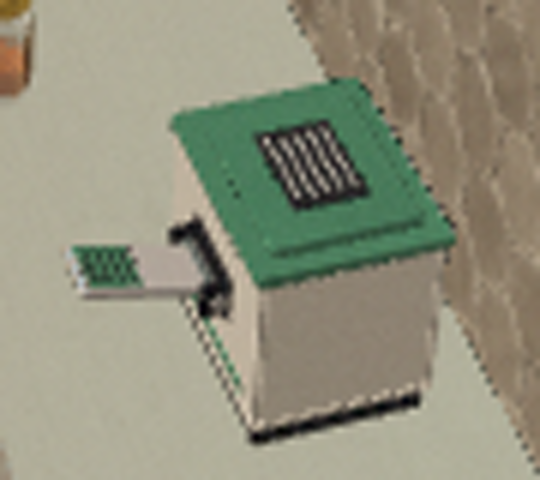

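View pics/zt.png

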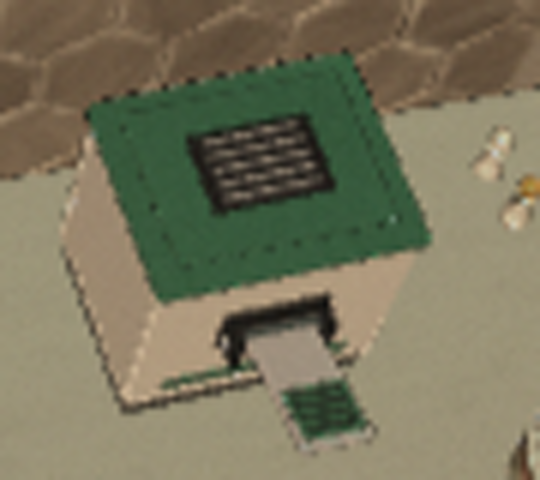

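The side crop shows the tread centre at about (264,328) in full-picture pixels, and the lid's four corners are clear. The top crop shows the tread centre at about (198,434). Next I'll get the lid corners for the yaw and heights.

```bash
python3 - <<'E'
from h import *
u=lambda c,r,c0,r0:((r+.5)/6-.5+r0,(c+.5)/6-.5+c0)
S=dict(fl=(172,122),fr=(260,283),br=(455,240),bl=(358,80),pad=(106,267))
T=dict(fl=(160,300),fr=(430,242),br=(350,55),bl=(88,108),pad=(325,409))
P={k:tri(u(*S[k],310,220),u(*T[k],380,130)) for k in S}
for k,(p,e) in P.items(): print(k,p.round(4),round(e,4))
P={k:v[0] for k,v in P.items()}
d1=(P['bl']-P['fl']+P['br']-P['fr']);d2=P['fl']-P['fr']+P['bl']-P['br']
y1=np.arctan2(d1[1],d1[0]);y2=np.arctan2(-d2[0],d2[1]);print(np.degrees([y1,y2]),np.linalg.norm(d1)/2,np.linalg.norm(d2)/2)
c=sum(P[k] for k in('fl','fr','bl','br'))/4
for y in(y1,y2): print('pad from lid',c-np.array([.131*np.cos(y),.131*np.sin(y),0]),c[2])
print('jar',[onz('top',(210,343),.1)],'tin',onz('top',(200,479),.04))
E
```

```text
fl [ 0.4733 -0.2183  0.1457] 0.0
fr [ 0.4788 -0.3693  0.1492] 0.0022
br [ 0.6022 -0.3651  0.149 ] 0.0016
bl [ 0.5973 -0.2132  0.1478] 0.0014
pad [ 0.4087 -0.2969  0.1119] 0.0007
[2.16709942 1.98315022] 0.12380611281765054 0.15159753438982929
pad from lid [ 0.40699042 -0.29642007  0.14790075] 0.1479007500612724
pad from lid [ 0.40697519 -0.29599977  0.14790075] 0.1479007500612724
jar [array([ 0.42928152, -0.00442893,  0.1       ])] tin [ 0.40382145 -0.4712892   0.04      ]
```

Emit:
arm_command(motion=[[0,0,0,-10,0,0,-0.1325],[0,0,0,-10,0,0,-0.1325],[0,21.5,43,0,0,0,0],[0,21.5,43,0,0,0,0],[0,21.5,43,0,0,0,0],[0,21.5,43,0,0,0,0],[0,21.5,43,0,0,0,0],[0,21.5,43,0,0,0,0]])

```text
time_s: 1.5
tcp_pos: [0.2812, 0.3532, 0.2509]
ee_rot: [[0.999, 0.035, 0.0], [0.035, -0.999, 0.001], [0.0, -0.001, -1.0]]
wrist_force: [0.8, 0.5, 1.3]
gripper_width: 0.352
gripper_force: 0.0
```

Emit:
arm_command(motion=[[0,21.5,43,0,0,0,0],[0,21.5,43,0,0,0,0],[0,21.5,43,0,0,0,0],[0,21.5,43,0,0,0,0],[0,21.5,43,0,0,0,0],[0,21.5,43,0,0,0,0],[0,0,48,0,0,0,0],[0,0,48,0,0,0,0]])

```text
time_s: 2.3
tcp_pos: [0.4219, 0.0037, 0.2507]
ee_rot: [[0.999, 0.034, 0.0], [0.034, -0.999, 0.0], [0.0, -0.0, -1.0]]
wrist_force: [0.6, -0.2, -0.2]
gripper_width: 0.008
gripper_force: 0.0
```

Emit:
arm_command(motion=[[0,-3.5,43,0,0,0,0],[0,-3.5,43,0,0,0,0],[0,-3.5,43,0,0,0,0],[0,-3.5,43,0,0,0,0],[0,-3.5,43,0,0,0,0],[0,-3.5,43,0,0,0,0],[0,-3,40,20,0,0,0],[0,0,0,35,0,0,0]])

```text
time_s: 3.1
tcp_pos: [0.4094, -0.2976, 0.197]
ee_rot: [[1.0, 0.029, 0.006], [0.029, -1.0, -0.004], [0.006, 0.004, -1.0]]
wrist_force: [0.8, 1.3, -0.5]
gripper_width: 0.009
gripper_force: 0.0
```

Emit:
arm_command(motion=[[0,0,0,35,0,0,0],[0,0,0,0,0,0,0]])

```text
time_s: 3.3
tcp_pos: [0.4044, -0.2921, 0.1563]
ee_rot: [[0.999, 0.032, -0.01], [0.032, -0.999, 0.004], [-0.01, -0.005, -1.0]]
wrist_force: [-0.4, 0.5, -0.3]
gripper_width: 0.008
gripper_force: 0.0
```

```bash
python3 - <<'E'
from h import *
s=sense();p=np.array(s["tcp_pos"]);print(s["time_s"],p,s["wrist_force"])
f=lambda i:cv2.resize(i[:,:,::-1],None,fx=5,fy=5,interpolation=cv2.INTER_CUBIC)
a=capture("side")[215:305,300:400];b=capture("top")[120:220,380:470]
cv2.imwrite("pics/s1.png",f(a));cv2.imwrite("pics/t1.png",f(b))
tip=p-[0,0,.008];print(proj("side",tip),proj("top",tip))
E
```

```text
3.3 [ 0.40444646 -0.2920911   0.15626381] [-0.44129028  0.54847678 -0.26984054]
(np.float64(256.0378411313359), np.float64(326.00468693579916)) (np.float64(193.95041560038982), np.float64(435.30943037482905))
```

View pics/s1.png

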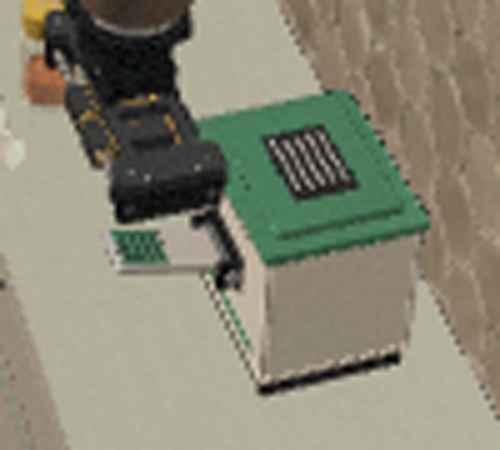

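View pics/t1.png

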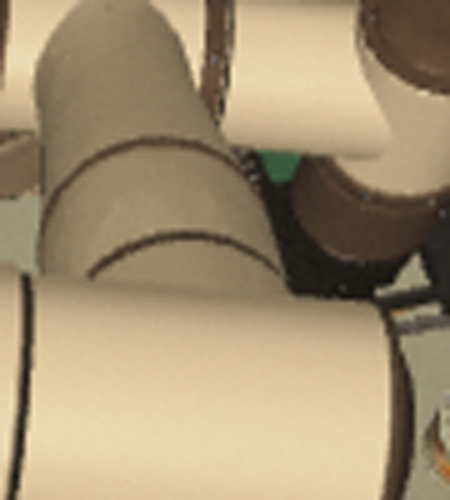

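The side crop shows the pad at about (264,328) and the gripper body right above it, hiding the fingertips. The top view is blocked by the arm. I'll check where the body should appear, and settle.

Emit:
arm_command(motion=[[0,0,0,5,0,0,0],[0,0,0,5,0,0,0],[0,0,0,0,0,0,0],[0,0,0,0,0,0,0]])

```text
time_s: 3.8
tcp_pos: [0.4082, -0.293, 0.1511]
ee_rot: [[0.999, 0.035, 0.001], [0.035, -0.999, -0.0], [0.001, 0.0, -1.0]]
wrist_force: [0.1, -0.1, 0.2]
gripper_width: 0.005
gripper_force: 0.0
```

```bash
python3 - <<'E'
from h import *
p=np.array([.4044,-.2921,.148])
for y in(0.095,0.0375):
  for x in(.0375,.095): 
    for sx in(-1,1): print(y,x,sx,[round((v-o)*5) for v,o in zip(proj("side",p+[sx*x,-y,.07]),(215,300))])
print(sense()["tcp_pos"],sense()["wrist_force"])
E
```

```text
0.095 0.0375 -1 [235, 117]
0.095 0.0375 1 [215, 225]
0.095 0.095 -1 [251, 33]
0.095 0.095 1 [199, 306]
0.0375 0.0375 -1 [178, 94]
0.0375 0.0375 1 [158, 199]
0.0375 0.095 -1 [193, 12]
0.0375 0.095 1 [144, 278]
[ 0.40822944 -0.29299739  0.15110899] [ 0.14377157 -0.06751526  0.17733818]
```

Emit:
arm_command(motion=[[0,0,3.5,5,0,0,0],[0,0,0,5,0,0,0],[0,0,0,5,0,0,0],[0,0,0,3,0,0,0],[0,0,0,3,0,0,0],[0,0,0,2,0,0,0]])

```text
time_s: 4.4
tcp_pos: [0.4079, -0.2965, 0.1272]
ee_rot: [[0.999, 0.034, -0.0], [0.034, -0.999, 0.0], [-0.0, -0.0, -1.0]]
wrist_force: [-0.3, 0.4, -0.5]
gripper_width: 0.006
gripper_force: 0.0
```

Emit:
arm_command(motion=[[0,0,0,1,0,0,0],[0,0,0,1,0,0,0],[0,0,0,1,0,0,0],[0,0,0,1,0,0,0]])

```text
time_s: 4.8
tcp_pos: [0.4081, -0.2966, 0.1236]
ee_rot: [[0.999, 0.034, 0.0], [0.034, -0.999, -0.0], [0.0, 0.0, -1.0]]
wrist_force: [0.0, -0.8, 0.7]
gripper_width: 0.005
gripper_force: 0.0
```

Emit:
arm_command(motion=[[0,0,0,1,0,0,0],[0,0,0,1,0,0,0],[0,0,0,1,0,0,0],[0,0,0,1,0,0,0]])

```text
time_s: 5.2
tcp_pos: [0.4078, -0.2966, 0.12]
ee_rot: [[0.999, 0.034, -0.001], [0.034, -0.999, -0.0], [-0.001, 0.0, -1.0]]
wrist_force: [-2.4, 0.6, 5.0]
gripper_width: 0.002
gripper_force: 2.1
```

Emit:
arm_command(motion=[[0,0,0,1.5,0,0,0],[0,0,0,2,0,0,0],[0,0,0,2,0,0,0],[0,0,0,2,0,0,0],[0,0,0,2,0,0,0],[0,0,0,2,0,0,0],[0,0,0,2,0,0,0],[0,0,0,2,0,0,0]])

```text
time_s: 6.0
tcp_pos: [0.4077, -0.2965, 0.1037]
ee_rot: [[0.999, 0.034, -0.001], [0.034, -0.999, 0.0], [-0.001, -0.0, -1.0]]
wrist_force: [-3.3, -0.6, 4.0]
gripper_width: 0.01
gripper_force: 1.9
```

```bash
python3 - <<'E'
from h import *
f=lambda i:cv2.resize(i[:,:,::-1],None,fx=5,fy=5,interpolation=cv2.INTER_CUBIC)
cv2.imwrite("pics/s2.png",f(capture("side")[195:305,300:400]))
E
```

```text
(no output)
```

View pics/s2.png

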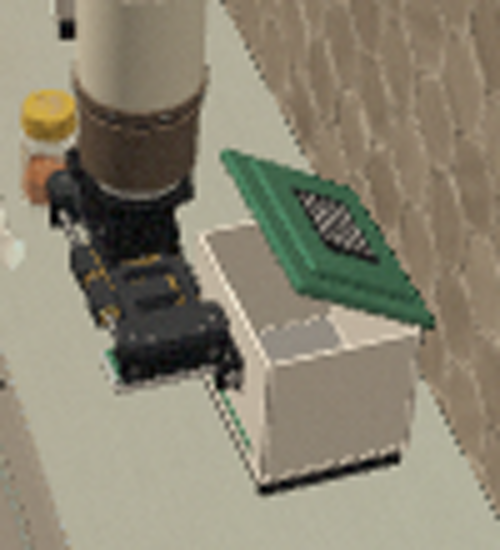

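The picture shows the green lid about half open, with its front edge near (238,360), and the gripper clear of it. I'll keep going.

Emit:
arm_command(motion=[[0,0,0,2,0,0,0],[0,0,0,2,0,0,0],[0,0,0,2,0,0,0],[0,0,0,2,0,0,0],[0,0,0,2,0,0,0],[0,0,0,1,0,0,0]])

```text
time_s: 6.65
tcp_pos: [0.4082, -0.2965, 0.0927]
ee_rot: [[0.999, 0.034, 0.0], [0.034, -0.999, 0.0], [0.0, -0.0, -1.0]]
wrist_force: [-1.2, -0.8, 2.6]
gripper_width: 0.008
gripper_force: 1.2
```

Emit:
arm_command(motion=[[0,0,0,1,0,0,0],[0,0,0,1,0,0,0],[0,0,0,1,0,0,0],[0,0,0,0,0,0,0]])

```text
time_s: 7.05
tcp_pos: [0.4084, -0.2965, 0.0899]
ee_rot: [[0.999, 0.034, 0.001], [0.034, -0.999, -0.0], [0.001, 0.0, -1.0]]
wrist_force: [-0.4, 1.2, 2.2]
gripper_width: 0.006
gripper_force: 0.9
```

Emit:
arm_command(motion=[[0,0,0,1,0,0,0],[0,0,0,1,0,0,0],[0,0,0,1,0,0,0],[0,0,0,0,0,0,0]])

```text
time_s: 7.45
tcp_pos: [0.4086, -0.2966, 0.0878]
ee_rot: [[0.999, 0.035, 0.001], [0.035, -0.999, -0.001], [0.001, 0.001, -1.0]]
wrist_force: [-1.2, 2.2, 6.3]
gripper_width: 0.001
gripper_force: 3.1
```

Emit:
arm_command(motion=[[0,0,0,1,0,0,0],[0,0,0,1,0,0,0],[0,0,0,0,0,0,0]])

```text
time_s: 7.75
tcp_pos: [0.4087, -0.2967, 0.0875]
ee_rot: [[0.999, 0.036, 0.001], [0.036, -0.999, -0.001], [0.001, 0.001, -1.0]]
wrist_force: [-4.5, 5.3, 17.5]
gripper_width: 0.002
gripper_force: 8.5
```

The force is rising with no further travel, so the lever is at its stop. I'll ease off slightly and hold.

Emit:
arm_command(motion=[[0,0,0,-0.5,0,0,0],[0,0,0,0,0,0,0],[0,0,0,0,0,0,0],[0,0,0,0,0,0,0],[0,0,0,0,0,0,0],[0,0,0,0,0,0,0],[0,0,0,0,0,0,0],[0,0,0,0,0,0,0]])

```text
time_s: 8.55
tcp_pos: [0.4087, -0.2967, 0.0876]
ee_rot: [[0.999, 0.035, 0.002], [0.035, -0.999, -0.001], [0.002, 0.001, -1.0]]
wrist_force: [-3.4, 4.9, 14.1]
gripper_width: 0.004
gripper_force: 7.1
```

```bash
python3 - <<'E'
from h import *
f=lambda i:cv2.resize(i[:,:,::-1],None,fx=5,fy=5,interpolation=cv2.INTER_CUBIC)
cv2.imwrite("pics/s3.png",f(capture("side")[195:305,300:400]))
E
```

```text
(no output)
```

View pics/s3.png

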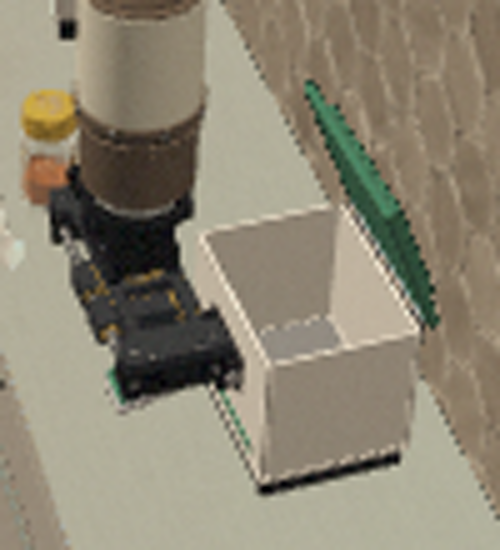

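The picture shows the lid fully open against the wall side, with its top edge at about (212,362). I'll hold here.

Emit:
arm_command(motion=[[0,0,0,0,0,0,0],[0,0,0,0,0,0,0],[0,0,0,0,0,0,0],[0,0,0,0,0,0,0],[0,0,0,0,0,0,0],[0,0,0,0,0,0,0],[0,0,0,0,0,0,0],[0,0,0,0,0,0,0]])

```text
time_s: 9.4
tcp_pos: [0.4087, -0.2967, 0.0876]
ee_rot: [[0.999, 0.035, 0.002], [0.035, -0.999, -0.001], [0.002, 0.001, -1.0]]
wrist_force: [-3.6, 3.5, 14.0]
gripper_width: 0.009
gripper_force: 7.1
```

Emit:
arm_command(motion=[[0,0,0,0,0,0,0],[0,0,0,0,0,0,0],[0,0,0,0,0,0,0],[0,0,0,0,0,0,0],[0,0,0,0,0,0,0],[0,0,0,0,0,0,0],[0,0,0,0,0,0,0],[0,0,0,0,0,0,0]])

```text
time_s: 10.2
tcp_pos: [0.4087, -0.2967, 0.0876]
ee_rot: [[0.999, 0.035, 0.002], [0.035, -0.999, -0.001], [0.002, 0.001, -1.0]]
wrist_force: [-3.9, 3.3, 13.2]
gripper_width: 0.008
gripper_force: 7.1
```

Emit:
arm_command(motion=[[0,0,0,0,0,0,0],[0,0,0,0,0,0,0],[0,0,0,0,0,0,0],[0,0,0,0,0,0,0],[0,0,0,0,0,0,0],[0,0,0,0,0,0,0],[0,0,0,0,0,0,0],[0,0,0,0,0,0,0]])

```text
time_s: 11.0
tcp_pos: [0.4087, -0.2967, 0.0876]
ee_rot: [[0.999, 0.035, 0.002], [0.035, -0.999, -0.001], [0.002, 0.001, -1.0]]
wrist_force: [-4.0, 3.7, 13.9]
gripper_width: 0.005
gripper_force: 7.1
```

Emit:
arm_command(motion=[[0,0,0,0,0,0,0],[0,0,0,0,0,0,0],[0,0,0,0,0,0,0],[0,0,0,0,0,0,0],[0,0,0,-0.5,0,0,0],[0,0,0,-0.7,0,0,0],[0,0,0,-0.7,0,0,0],[0,0,0,-0.7,0,0,0]])

```text
time_s: 11.8
tcp_pos: [0.4084, -0.2966, 0.0883]
ee_rot: [[0.999, 0.034, 0.001], [0.034, -0.999, -0.0], [0.001, 0.0, -1.0]]
wrist_force: [0.1, 0.2, 2.0]
gripper_width: 0.004
gripper_force: 0.5
```

Emit:
arm_command(motion=[[0,0,0,-0.7,0,0,0],[0,0,0,-0.7,0,0,0],[0,0,0,-0.7,0,0,0],[0,0,0,-0.7,0,0,0],[0,0,0,-0.7,0,0,0],[0,0,0,-0.7,0,0,0],[0,0,0,-0.7,0,0,0],[0,0,0,-0.7,0,0,0]])

```text
time_s: 12.6
tcp_pos: [0.408, -0.2966, 0.0939]
ee_rot: [[0.999, 0.034, -0.0], [0.034, -0.999, -0.0], [-0.0, 0.0, -1.0]]
wrist_force: [-0.7, 0.8, 3.2]
gripper_width: 0.002
gripper_force: 1.2
```

Emit:
arm_command(motion=[[0,0,0,-0.7,0,0,0],[0,0,0,-0.7,0,0,0],[0,0,0,-0.7,0,0,0],[0,0,0,-0.7,0,0,0],[0,0,0,-0.7,0,0,0],[0,0,0,-0.7,0,0,0],[0,0,0,-0.7,0,0,0],[0,0,0,-0.7,0,0,0]])

```text
time_s: 13.4
tcp_pos: [0.408, -0.2966, 0.0995]
ee_rot: [[0.999, 0.034, -0.0], [0.034, -0.999, -0.0], [-0.0, 0.0, -1.0]]
wrist_force: [-0.1, -0.6, 2.8]
gripper_width: 0.003
gripper_force: 1.8
```

Emit:
arm_command(motion=[[0,0,0,-0.7,0,0,0],[0,0,0,-0.7,0,0,0],[0,0,0,-0.7,0,0,0],[0,0,0,-0.7,0,0,0],[0,0,0,-0.7,0,0,0],[0,0,0,-0.7,0,0,0],[0,0,0,-0.7,0,0,0],[0,0,0,-0.7,0,0,0]])

```text
time_s: 14.2
tcp_pos: [0.4084, -0.2966, 0.1051]
ee_rot: [[0.999, 0.034, 0.001], [0.034, -0.999, -0.0], [0.001, 0.0, -1.0]]
wrist_force: [0.2, 0.1, 4.4]
gripper_width: 0.003
gripper_force: 1.6
```

Still in contact. I'll carry on and slow down near the end.

Emit:
arm_command(motion=[[0,0,0,-0.7,0,0,0],[0,0,0,-0.7,0,0,0],[0,0,0,-0.7,0,0,0],[0,0,0,-0.7,0,0,0],[0,0,0,-0.7,0,0,0],[0,0,0,-0.7,0,0,0],[0,0,0,-0.7,0,0,0],[0,0,0,-0.7,0,0,0]])

```text
time_s: 15.0
tcp_pos: [0.4087, -0.2967, 0.1109]
ee_rot: [[0.999, 0.034, 0.001], [0.034, -0.999, -0.001], [0.001, 0.001, -1.0]]
wrist_force: [2.9, 1.0, 3.1]
gripper_width: 0.002
gripper_force: 1.7
```

Emit:
arm_command(motion=[[0,0,0,-0.5,0,0,0],[0,0,0,-0.5,0,0,0],[0,0,0,-0.5,0,0,0],[0,0,0,-0.5,0,0,0],[0,0,0,-0.5,0,0,0],[0,0,0,-0.5,0,0,0],[0,0,0,-0.5,0,0,0],[0,0,0,-0.5,0,0,0]])

```text
time_s: 15.8
tcp_pos: [0.4081, -0.2966, 0.1146]
ee_rot: [[0.999, 0.034, 0.0], [0.034, -0.999, -0.0], [0.0, 0.0, -1.0]]
wrist_force: [2.9, -0.8, 2.6]
gripper_width: 0.003
gripper_force: 1.8
```

Emit:
arm_command(motion=[[0,0,0,-0.5,0,0,0],[0,0,0,-0.5,0,0,0],[0,0,0,-0.5,0,0,0],[0,0,0,-0.5,0,0,0],[0,0,0,-0.4,0,0,0],[0,0,0,-0.4,0,0,0],[0,0,0,-0.4,0,0,0],[0,0,0,-0.4,0,0,0]])

```text
time_s: 16.6
tcp_pos: [0.408, -0.2965, 0.1181]
ee_rot: [[0.999, 0.034, 0.0], [0.034, -0.999, 0.0], [0.0, -0.0, -1.0]]
wrist_force: [3.7, 0.1, 2.7]
gripper_width: 0.005
gripper_force: 1.8
```

Emit:
arm_command(motion=[[0,0,0,-0.4,0,0,0],[0,0,0,-0.4,0,0,0],[0,0,0,-0.4,0,0,0],[0,0,0,-0.4,0,0,0],[0,0,0,-0.4,0,0,0],[0,0,0,-0.4,0,0,0],[0,0,0,-0.4,0,0,0],[0,0,0,-0.4,0,0,0]])

```text
time_s: 17.4
tcp_pos: [0.408, -0.2965, 0.1214]
ee_rot: [[0.999, 0.034, -0.0], [0.034, -0.999, 0.0], [-0.0, -0.0, -1.0]]
wrist_force: [4.3, 0.2, 2.0]
gripper_width: 0.002
gripper_force: 1.8
```

Emit:
arm_command(motion=[[0,0,0,-0.4,0,0,0],[0,0,0,-0.4,0,0,0],[0,0,0,-0.4,0,0,0],[0,0,0,-0.4,0,0,0],[0,0,0,-0.4,0,0,0],[0,0,0,-0.4,0,0,0],[0,0,0,-0.4,0,0,0],[0,0,0,-0.4,0,0,0]])

```text
time_s: 18.2
tcp_pos: [0.4077, -0.2965, 0.1244]
ee_rot: [[0.999, 0.034, -0.001], [0.034, -0.999, 0.0], [-0.001, -0.0, -1.0]]
wrist_force: [-0.1, -0.2, 0.8]
gripper_width: 0.003
gripper_force: 0.0
```

Emit:
arm_command(motion=[[0,0,0,-0.5,0,0,0],[0,0,0,-0.5,0,0,0],[0,0,0,-0.5,0,0,0],[0,0,0,-0.5,0,0,0],[0,0,0,-0.5,0,0,0],[0,0,0,-0.5,0,0,0]])

```text
time_s: 18.8
tcp_pos: [0.4081, -0.2965, 0.1276]
ee_rot: [[0.999, 0.034, -0.0], [0.034, -0.999, 0.0], [-0.0, -0.0, -1.0]]
wrist_force: [-0.1, 0.7, 0.3]
gripper_width: 0.001
gripper_force: 0.0
```

Contact is gone. I'll withdraw upward and back.

Emit:
arm_command(motion=[[0,0,0,-5,0,0,0],[0,0,0,-15,0,0,0],[0,0,0,-25,0,0,0],[0,0,0,-30,0,0,0],[0,0,-20,-30,0,0,0],[0,0,-40,-15,0,0,0],[0,0,-45,0,0,0,0],[0,0,-45,0,0,0,0]])

```text
time_s: 19.6
tcp_pos: [0.4029, -0.1454, 0.2486]
ee_rot: [[0.999, 0.033, 0.002], [0.033, -0.999, 0.0], [0.002, -0.0, -1.0]]
wrist_force: [-0.1, 0.8, -0.8]
gripper_width: 0.007
gripper_force: 0.0
```

Emit:
arm_command(motion=[[0,0,-30,0,0,0,0],[0,0,0,0,0,0,0],[0,0,0,0,0,0,0],[0,0,0,0,0,0,0]])

```text
time_s: 20.0
tcp_pos: [0.402, -0.1171, 0.2477]
ee_rot: [[0.999, 0.034, 0.0], [0.034, -0.999, -0.0], [0.0, 0.0, -1.0]]
wrist_force: [-0.5, -0.4, -0.1]
gripper_width: 0.001
gripper_force: 0.0
```

```bash
python3 - <<'E'
from h import *
cv2.imwrite("pics/s4.png",cv2.resize(capture("side")[130:340,250:430,::-1],None,fx=2.8,fy=2.8,interpolation=cv2.INTER_CUBIC))
E
```

```text
(no output)
```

View pics/s4.png

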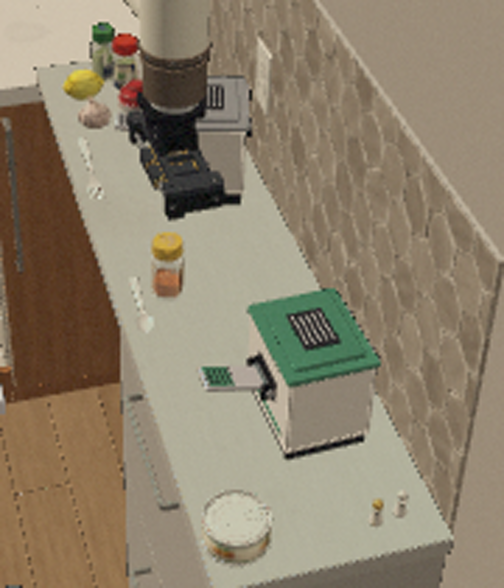

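The green lid is shut (about (248,361) in full-picture pixels), its lever is back up, and the jar, tin and grey caddy are unmoved. I'm handing in.

```bash
python3 -c "
from station import *
print(finish_job())"
```

```text
the job is handed in; nothing more can be done
None
```

The job is handed in: I pressed the green caddy's lever to its stop, held the lid fully open for over three seconds, eased it shut without a drop, and withdrew, with nothing else seen to have moved.

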